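# Prise open the toggle box and tip the toggles in

### The job

Lever up the lid of the sloping wooden toggle box with the thin-bladed knife, swing it open with the blade until it stands up by itself, and lay the knife on the bench. Then take the little scoop by its handle and tip its three wooden toggles into the box, and stand the empty scoop back on the bench. Keep your fingers off the lid and the toggles, and leave the brush, bottle, reel and potted plant alone.

Things in the scene. Friction and masses are not known exactly. Their poses are not given: they have to be found in the camera images.
- blade: knife: dark wooden handle 100 long, 18 wide, 24 high, with a thin steel blade 22 wide, 2 thick that sticks 70 out of its front end. Lies flat on the bench. Origin: underside of the handle, 30 behind its front end (the place to grip); x points to the blade's tip, z up. The tip is 100 from the origin along x, the blade's mid-plane 12 above the underside.
- lid (a joint): hinge of the box's lid, rad: 0 closed (lid then slopes 22 degrees, low free edge to the robot's right, hinge on its high left edge), up to 1.9. It may start up to 0.04 open. Stiff enough to stay where it is left; about 1.5 N at the edge moves it.
- lid_panel: the lid: wooden board 119 deep, 150 wide, 5 thick. Origin: on the hinge line (the box's high edge, to the robot's left), middle of its width, at the lid's underside; x points from the free edge to the hinge (at joint 0 that is roughly to the robot's left and 22 degrees upward), y along the hinge, z out of the lid's top face. The free edge is at x = -119.
- lid_edge (a point): middle of the lid's free (low, right-hand) edge, on its underside; about 107 above the bench when closed. Here the front wall of the box stops 7 below the lid, leaving a slot 138 wide for the blade; the lid overhangs that wall's outer face by 4. Moves with the lid.
- bin: the box: open plywood tray 115 deep (x), 150 wide (y), walls 6 thick and 49 high (42 at the front), fixed on a stand that tilts it 22 degrees with its front (the slot side, to the robot's right) low. Origin: centre of its outer underside, 81 above the bench; x points to the robot's left and up the slope, z out of its mouth. Inner floor at z = 6, rim at z = 49.
- scoop: aluminium scoop standing on the bench: pan 85 long, 75 wide, floor 3 thick, side walls 21, back wall 45 high, front (+x) edge open. Level wooden handle 16 wide, 14 high, runs back from the back wall, x = -42 to -142, its centre 40 above the underside. Origin: centre of the pan's underside; x to the open lip, z up. About 130 g; toggles slide on it from 20 to 28 degrees of slope.
- toggle0: dark wooden toggle 1 of 3, a bar 34 long (x), 14 wide, 13 high with a light groove, lying in the scoop at the start. Origin: centre of its underside.
- toggle1: dark wooden toggle 2 of 3, a bar 34 long (x), 14 wide, 13 high with a light groove, lying in the scoop at the start. Origin: centre of its underside.
- toggle2: dark wooden toggle 3 of 3, a bar 34 long (x), 14 wide, 13 high with a light groove, lying in the scoop at the start. Origin: centre of its underside.
- brush: bystander: grey brush 170 x 30 x 28 lying on the bench, bristles down. Origin: centre of its underside.
- bottle: bystander: clear bottle with a white cap, diameter 56, 150 high. Origin: centre of its foot.
- reel: bystander: white reel, diameter 44, 50 high, standing. Origin: centre of its foot.
- pot: bystander: small terracotta pot with a succulent, diameter 72, 60 high (leaves to 100). Origin: centre of its foot.

How it is judged:
On the way, in this order (a step that is already met when the one before it is completed fails the run):
1. The knife's blade is under the lid and has levered it up by more than 0.25 rad (value of joint lid above 0.25 rad and contact force between blade and lid_panel above 0.1 N), for 0.1 s.
2. The lid stands open by more than 1.3 rad and the knife lies flat on the bench, let go (value of joint lid above 1.3 rad and height (world z) of blade below 0.03 m and angle between blade's own x axis and vertical between 1.4 and 1.74 rad and contact force between the fingers and blade below 0.1 N), for 0.2 s.
3. All three toggles are in the box, tipped out of the scoop (x of toggle0 in the frame of bin between -0.056 and 0.056 m and y of toggle0 in the frame of bin between -0.074 and 0.074 m and z of toggle0 in the frame of bin between -0.002 and 0.042 m and x of toggle1 in the frame of bin between -0.056 and 0.056 m and y of toggle1 in the frame of bin between -0.074 and 0.074 m and z of toggle1 in the frame of bin between -0.002 and 0.042 m and x of toggle2 in the frame of bin between -0.056 and 0.056 m and y of toggle2 in the frame of bin between -0.074 and 0.074 m and z of toggle2 in the frame of bin between -0.002 and 0.042 m), for 0.2 s.
At the end, for the whole second after the job is handed in: The lid stays open by more than 1.3 rad (75 degrees) by itself; all three toggles lie at rest inside the box, below its rim; the knife lies flat on the bench and the empty scoop stands level on the bench (within 6 degrees), both released and at rest (all of step 2 and all of step 3 and velocity of joint lid below 0.05 rad/s and linear speed of each of toggle0, toggle1, toggle2, blade, scoop below 0.02 m/s and height (world z) of scoop below 0.008 m and angle between scoop's own z axis and vertical below 0.1 rad); the robot touches nothing.
It fails at once if The fingers touch the lid (more than 1 N): it is to be opened with the blade only (contact force between the fingers and lid_panel above 1 N).
It fails at once if The fingers touch a toggle (more than 0.5 N): they are to be tipped from the scoop (contact force between the fingers and toggle0 above 0.5 N or contact force between the fingers and toggle1 above 0.5 N or contact force between the fingers and toggle2 above 0.5 N).
It fails at once if The brush, bottle, reel or potted plant is moved by more than 30 mm or tipped by more than 0.3 rad (distance of any of brush, bottle, reel, pot from where it was at the start of the episode above 0.03 m or angle between any of brush, bottle, reel, pot's own z axis and vertical above 0.3 rad).
It also fails if it takes over 72 s, if anything falls off the work surface, if the arm or the gripper's body presses on something with over 40 N, if the wrist force passes 120 N, or if a joint passes its speed limit or range.

### The arm

A 6-joint arm with a two-finger parallel gripper is mounted at the origin on the work surface. World frame = base frame: x ahead of the robot, y to its left, z up, the work surface at z = 0. Lengths are in m, angles in rad, forces in N, time in s.
With the tool pointing down it reaches from about 0.35 to 0.975 m from the base axis. Payload 4.9 kg.
Tool frame: the origin (TCP) lies at the very end of the fingers, on their centre line; the grasp point (between the pads) lies 19 mm behind it (ctrl.tcp_to_grasp is the z of the grasp point in the tool frame, in m); z points along the fingers, y is the line along which they close (so a half turn about z gives the same grasp; the last joint's range is limited). The gripper opens to 85 mm and grips with 20 to 120 N. Pads are 22 mm wide; open, the fingers measure 114 mm over their backs; the gripper's body (76 mm by 85 mm) begins 54 mm behind the grasp point. The pads swing forward as they close: fully open they stand 13 mm farther back than shut.
Start: joints at [1.081, 0.053, 1.613, -0, 1.476, -0.119], TCP at [0.226, 0.583, 0.231] pointing down, gripper open.
Joint ranges: [-3.01, 3.01], [-1.01, 2.22], [0.06, 2.58], [-1.02, 4.17], [0.09, 2.62], [-3.14, 3.14]. Speed limits (rad/s): [2.57, 2.57, 3.14, 3.14, 3.14, 3.14].

### API

Orientations are given as a rotation vector (axis times angle).
In Python, from station import ctrl, eyes, job, nets gives the robot as it stands. The module is installed in compiled form; this text tells all that it offers.
- The arm moves only by the tool jog_arm, never from a script. Its argument "commands" is one flat list of numbers, 7 for each row, row after row: the shift along the tool's x, y, z each as a share of 0.06 m, from -1 to 1, then the turn, a rotation vector about the tool's x, y, z each as a share of 0.1 rad, from -1 to 1, then the finger opening in mm, from 0 to 85.4. In form: [x, y, z, ax, ay, az, grip, x, y, z, ax, ay, az, grip, ...]. A call has 1 to 20 rows; each row shifts and turns the commanded pose from where the row before left it, along the tool's axes as they then stand; what a row does not reach is not made up. A row lasts 1/8 s, in which the tool goes at most 62.5 mm and 10.7 degrees, less where a joint would pass 70% of its speed; a pose out of reach is approached as far as the arm can. A call with a number of a shift or a turn outside -1 to 1 is refused whole. A call with a gripper value outside its range is refused whole. The fingers move at their own pace and stop on an object; "newtons" is the grip in N (left out, the last holds). Time passes only in rows, so rows that do not move let the fingers close. It gives the time, the measured TCP pose, the force, the opening and the grip force at its end, in the units of the state.
- ctrl.get_obs(): the state, without advancing time (a new reading comes with each control period).
- eyes.get_image(name): name is "scene" or "top" or "wrist"; returns a dict with "image" (420x560x3 uint8, red, green, blue), "z_map" (420x560 float32, m along the optical axis (not along the pixel's ray), 0 where there is no reading), "K" (3x3 intrinsics, pixels), "cam_to_world" (4x4, takes a point from camera to world coordinates). Camera axes: x right, y up, looking along -z (the intrinsics and any distortion apply to the point x, -y, -z); pixel columns grow to the right and rows downward; lengths in m; the calibration is good to about 2 mm. A picture is of the moment at which its call begins.
- job.finish_job(): hands the job in; it is judged then, once.
Trained networks look in the newest picture that a camera, given by its name, has taken for a name from the list of things; names that differ only in an ending like _2 or _b are one class to them, and where a whole thing is asked for, a point or a joint stands for the part that bears it (a point fixed in the world has none). Each returns a list of dicts, best first, with "p" (0 to 1); they miss things now and then, are a little off and sometimes report something else, mostly with a low value. They report only what shows in the picture. A call takes as long as a camera call.
- nets.silhouettes(camera, name): "mask" (420x560 bool, what is visible of it) and "bbox" ([left, top, right, bottom] in pixels, round what is visible of it).
The state is a dict: "t": time; "q": joint angles; "dq": joint speeds; "effort": joint torques, N m; "tool_pos": TCP position; "tool_rot": TCP orientation; "contact_force": force on the tool from outside, world axes, zero at the start; "wrist_torque": the same for the moment, N m; "opening": finger opening in m; "grip_force": force on a finger pad.
Only numpy, scipy, OpenCV 4.12 (cv2) and the standard library are available. Lean on these libraries where they do the work, as an engineer would, in place of code of your own. Each camera call takes 0.05 s, during which the arm holds its last target. There are 200 camera calls.

## Working session

There is one attempt and no reset: what is moved stays moved. The work goes in short steps, Python scripts to look and compute and a tool call to move; the robot and the scene stay as the last step left them, time stands still between calls to the robot, and variables do not carry over. Pictures are saved under pics/ and viewed, at most 10 in all, crops included, and the job is handed in when it is done.

Besides the shell and the picture viewer there is one more tool, called after "Request:" in YAML: its name, and indented under it one key for each argument. jog_arm: Moves the arm, as the interface text tells. Shift numbers are shares of 0.06 m and turn numbers shares of 0.1 rad, none past 1 either way. Its arguments: {"type":"object","properties":{"commands":{"type":"array","items":{"type":"number"}},"newtons":{"type":"number"}},"required":["commands"]}

```bash
mkdir -p pics
cat > h.py <<'E'
import numpy as np,cv2
from scipy.spatial.transform import Rotation as R
from station import ctrl,eyes,job,nets
def cloud(im):
    z=im["z_map"];K=im["K"];h,w=z.shape
    u,v=np.meshgrid(np.arange(w),np.arange(h))
    P=np.stack([(u-K[0,2])/K[0,0]*z,-(v-K[1,2])/K[1,1]*z,-z,np.ones_like(z)],-1)
    return P@im["cam_to_world"].T
def save(im,n): cv2.imwrite("pics/"+n,im["image"][:,:,::-1])
E
python3 - <<'E'
from h import *
np.set_printoptions(precision=4,suppress=True)
o=ctrl.get_obs();print(o,ctrl.tcp_to_grasp)
ims=[]
for c in("scene","top"):
    im=eyes.get_image(c);ims.append(im["image"]);C=cloud(im)
    np.savez(c+".npz",img=im["image"],C=C)
    print(c,im["cam_to_world"][:3,3])
    for n in("blade","lid_panel","bin","scoop","toggle0","brush","bottle","reel","pot"):
        for r in nets.silhouettes(c,n)[:3]:
            m=r["mask"]&(im["z_map"]>0);P=C[m][:,:3]
            print(n,round(r["p"],2),r["bbox"],P.min(0) if len(P) else "",P.max(0) if len(P) else "",np.median(P,0) if len(P) else "")
    save(im,c+"0.png")
E
```

```text
{'t': 0.0, 'q': array([ 1.081 ,  0.0534,  1.6143, -0.    ,  1.476 , -0.119 ]), 'dq': array([-0.0003,  0.001 , -0.0005,  0.0013, -0.0004,  0.0007]), 'effort': array([  0.001 , -39.3668, -37.018 ,  -0.0001,   0.0068,  -0.    ]), 'tool_pos': array([0.2262, 0.582 , 0.2301]), 'tool_rot': array([-0.5789, -3.0872,  0.0032]), 'contact_force': array([ 0.03  ,  0.0528, -0.2732]), 'wrist_torque': array([0.009 , 0.0186, 0.0311]), 'grip_force': 0.0, 'opening': 0.08544478281877191} -0.0187
scene [ 1.0991 -0.3421  0.8871]
blade 0.91 [209.2, 187.7, 265.9, 222.1] [ 0.4297 -0.1548 -0.0017] [0.4596 0.0156 0.0284] [ 0.4504 -0.0845  0.0171]
lid_panel 0.69 [314.7, 168.5, 394.1, 240.3] [ 0.4775  0.0513 -0.0025] [0.7301 0.2846 0.1561] [0.6547 0.1135 0.1327]
bin 0.62 [319.4, 169.0, 397.2, 251.9] [ 0.4867  0.0513 -0.0017] [0.7338 0.2846 0.1586] [0.6681 0.1155 0.1308]
bin 0.33 [153.9, 252.6, 168.6, 263.8] [ 0.4788 -0.3121  0.0012] [ 0.5127 -0.2888  0.0193] [ 0.499  -0.3008  0.0163]
scoop 0.59 [92.2, 243.1, 174.4, 303.5] [ 0.4401 -0.4638 -0.003 ] [ 0.5588 -0.2707  0.0516] [ 0.5225 -0.3459  0.0151]
scoop 0.45 [2
[... 1731 characters left out ...]
 -0.3022  0.0146]
brush 0.93 [122.8, 247.8, 184.8, 264.0] [ 0.404   0.228  -0.0049] [0.4575 0.3935 0.0355] [0.4321 0.3142 0.0271]
bottle 0.6 [113.2, 159.8, 143.0, 178.8] [ 0.6462  0.3381 -0.0002] [0.6996 0.3914 0.1547] [0.6657 0.3548 0.098 ]
bottle 0.28 [254.3, 246.2, 316.4, 254.5] [ 0.4337 -0.1571 -0.0048] [0.4601 0.0113 0.0298] [ 0.4454 -0.0668  0.0172]
reel 0.66 [393.5, 162.3, 410.8, 183.8] [ 0.6467 -0.454  -0.0027] [ 0.6971 -0.3945  0.0585] [ 0.6658 -0.4128  0.0482]
reel 0.43 [113.0, 156.2, 142.1, 179.6] [ 0.6453  0.3381 -0.007 ] [0.7241 0.4306 0.1547] [0.6661 0.3562 0.0971]
pot 0.8 [329.7, 136.4, 355.2, 162.1] [ 0.7019 -0.2744  0.0009] [ 0.7675 -0.2065  0.0925] [ 0.731  -0.2365  0.0615]
```

Run:
```python
from h import *
np.set_printoptions(precision=4,suppress=True)
a=np.load("scene.npz");b=np.load("top.npz")
A=a["img"][110:370,70:470];B=b["img"][120:280,100:440]
A=cv2.resize(A,(800,520),interpolation=cv2.INTER_CUBIC);cv2.imwrite("pics/A.png",A[:,:,::-1])
B=cv2.resize(B,(800,376),interpolation=cv2.INTER_CUBIC);cv2.imwrite("pics/B.png",B[:,:,::-1])
for n,d in(("scene",a),("top",b)):
    C=d["C"][...,:3]
    def sel(lo,hi): 
        return C[np.all((C>lo)&(C<hi),-1)]
    # knife handle
    for lo,hi,t in(([.41,-.18,.018],[.48,.03,.04],"handle"),([.41,-.18,.007],[.48,.03,.017],"bladepart"),([.55,.03,.10],[.76,.2,.17],"lid"),([.42,-.48,.03],[.58,-.25,.06],"scoophandle"),):
        P=sel(lo,hi);m=P.mean(0);u,s,vt=np.linalg.svd(P-m)
        print(n,t,len(P),m,vt[0],vt[2],np.percentile((P-m)@vt[0],[1,99]),np.percentile((P-m)@vt[1],[1,99]),(P.min(0),P.max(0)))
```

```text
scene handle 277 [ 0.4487 -0.1053  0.0241] [ 0.0535 -0.9986  0.0003] [-0.1275 -0.0071 -0.9918] [-0.0497  0.0489] [-0.0106  0.0086] (array([ 0.4355, -0.1547,  0.018 ]), array([ 0.4596, -0.0166,  0.0284]))
scene bladepart 266 [ 0.4474 -0.0508  0.0133] [ 0.1135 -0.9934 -0.0159] [-0.0161 -0.0178  0.9997] [-0.0655  0.1033] [-0.0133  0.0116] (array([ 0.4297, -0.1548,  0.0071]), array([0.4592, 0.0156, 0.017 ]))
scene lid 3755 [0.6614 0.1163 0.1323] [ 0.9994 -0.0203 -0.0284] [ 0.0198 -0.3414  0.9397] [-0.0843  0.0696] [-0.0633  0.0625] (array([0.5693, 0.05  , 0.1001]), array([0.7343, 0.182 , 0.1593]))
scene scoophandle 522 [ 0.5352 -0.4042  0.0451] [ 0.3385 -0.9408  0.0201] [0.0879 0.0529 0.9947] [-0.0464  0.0555] [-0.0338  0.035 ] (array([ 0.4823, -0.4593,  0.0301]), array([ 0.5588, -0.3492,  0.0516]))
top handle 213 [ 0.4474 -0.1069  0.0234] [-0.0477  0.9989 -0.0029] [-0.0237 -0.0041 -0.9997] [-0.0501  0.0486] [-0.0088  0.0087] (array([ 0.4337, -0.1574,  0.018 ]), array([ 0.4565, -0.015 ,  0.0298]))
top bladepart 184 [ 0.4435 -0.0253  0.0123] [-0.0093 -1.      0.0022] [ 0.0159 -0.0024 -0.9999] [-0.0365  0.0949] [-0.0108  0.0217] (array([ 0.4106, -0.1606,  0.007 ]), array([0.4748, 0.0113, 0.0169]))
top lid 2628 [0.6494 0.1173 0.1319] [-0.9853  0.1706 -0.0036] [ 0.0555  0.3008 -0.9521] [-0.0759  0.0738] [-0.0644  0.0591] (array([0.5705, 0.0476, 0.1009]), array([0.7328, 0.1928, 0.1594]))
top scoophandle 249 [ 0.5315 -0.4024  0.0452] [-0.3413  0.9391 -0.0412] [-0.0294  0.0332  0.999 ] [-0.0608  0.0414] [-0.0335  0.0335] (array([ 0.4835, -0.4628,  0.0306]), array([ 0.5581, -0.3518,  0.0541]))
```

View pics/A.png

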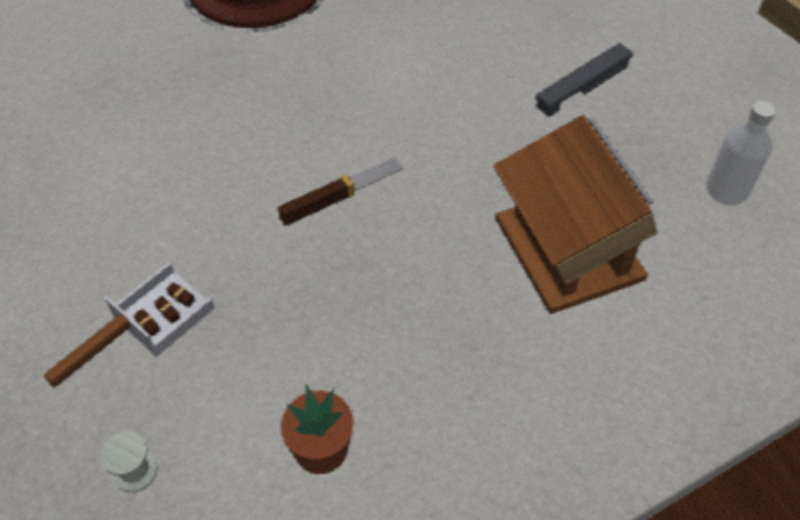

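View pics/B.png

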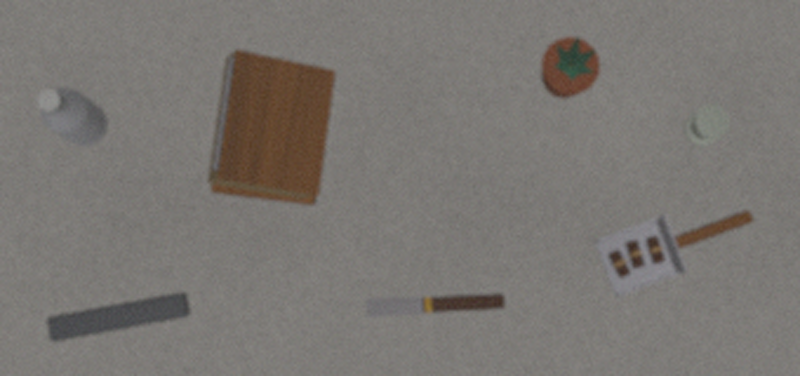

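```bash
cat > fit.py <<'E'
from h import *
np.set_printoptions(precision=4,suppress=True)
def box(C,lo,hi): return C[np.all((C>lo)&(C<hi),-1)]
def plane(P,n=None):
    best=None;rng=np.random.default_rng(0)
    for _ in range(300):
        a,b,c=P[rng.choice(len(P),3,False)];m=np.cross(b-a,c-a)
        if np.linalg.norm(m)<1e-6: continue
        m/=np.linalg.norm(m);k=abs((P-a)@m)<.003
        if best is None or k.sum()>best.sum(): best=k
    Q=P[best];m=Q.mean(0);v=np.linalg.svd(Q-m)[2][2]
    return Q,m,v*np.sign(v[2])
E
python3 - <<'E'
from fit import *
for n in("scene","top"):
    C=np.load(n+".npz")["C"][...,:3]
    Q,m,v=plane(box(C,[.55,.03,.095],[.77,.21,.18]))
    up=np.array([-v[0],-v[1],0]);
    # in-plane axes
    ex=np.cross(np.cross(v,[0,0,1]),v);ex/=np.linalg.norm(ex);ey=np.cross(v,ex)
    q=np.stack([(Q-m)@ex,(Q-m)@ey],1).astype(np.float32)
    r=cv2.minAreaRect(q);c=m+ex*r[0][0]+ey*r[0][1]
    bp=cv2.boxPoints(r);
    print(n,len(Q),"n",v,"slope",np.arccos(v[2]),"rect",r,"centre",c,"\n",m+bp@np.stack([ex,ey]))
    for zz in("handle",):
        P=box(C,[.49,-.48,.035],[.58,-.37,.06]);r=cv2.minAreaRect(P[:,:2].astype(np.float32));print("scoop handle",r,np.median(P[:,2]),cv2.boxPoints(r).tolist())
        P=box(C,[.42,-.40,-.0],[.58,-.25,.06]);g=nets
    P=box(C,[.41,-.18,.018],[.48,-.0,.04]);P=P[P[:,1]<-.05];r=cv2.minAreaRect(P[:,:2].astype(np.float32));print("knife",r,np.median(P[:,2]))
C=np.load("top.npz")["C"][...,:3];
for (lo,hi) in(([.42,-.42,.012],[.60,-.25,.06]),([.42,-.4,.0035],[.6,-.25,.06])):
    P=box(C,lo,hi);print("pan",len(P),cv2.boxPoints(cv2.minAreaRect(P[:,:2].astype(np.float32))).tolist())
P=box(C,[.4,-.2,.006],[.5,.05,.017]);P=P[P[:,1]>-.04];print("tip",P[:,1].max(),len(P),P.mean(0),cv2.minAreaRect(P[:,:2].astype(np.float32)))
E
```

```text
scene 3235 n [-0.0473 -0.3607  0.9315] slope 0.3723406194058869 rect ((0.000385284423828125, 0.00418439507484436), (0.1522398442029953, 0.1262613981962204), 89.92266082763672) centre [0.6505 0.1163 0.134 ] 
 [[0.7182 0.048  0.111 ]
 [0.7337 0.1646 0.1569]
 [0.5827 0.1845 0.157 ]
 [0.5673 0.068  0.111 ]]
scoop handle ((0.5330058932304382, -0.40830570459365845), (0.034788064658641815, 0.10672915726900101), 32.28933334350586) 0.046875676934504895 [[0.4897945523262024, -0.3724851608276367], [0.5468087792396545, -0.46270984411239624], [0.5762172341346741, -0.4441262483596802], [0.5192030072212219, -0.35390156507492065]]
knife ((0.44733521342277527, -0.10449142754077911), (0.02027842402458191, 0.10088779777288437), 2.7104685306549072) 0.0244667120900659
top 2000 n [-0.041  -0.3557  0.9337] slope 0.36621193694509574 rect ((-0.0008602067828178406, -0.0007876381278038025), (0.15119272470474243, 0.12684039771556854), 89.41854858398438) centre [0.6512 0.1137 0.1324] 
 [[0.7187 0.0456 0.1094]
 [0.7336 0.1631 0.1548]
 [0.5836 0.1818 0.1553]
 [0.5687 0.0643 0.1099]]
scoop handle ((0.53387892246246
[... 251 characters left out ...]
2767181396, -0.35687386989593506]]
knife ((0.4475625157356262, -0.10790018737316132), (0.018058916553854942, 0.09979011863470078), 2.6718907356262207) 0.023201124201651546
pan 420 [[0.45517855882644653, -0.2995064854621887], [0.501926839351654, -0.43161678314208984], [0.5723530650138855, -0.4066959023475647], [0.525604784488678, -0.2745856046676636]]
pan 832 [[0.42068299651145935, -0.3984425663948059], [0.5987257957458496, -0.3992788791656494], [0.5994255542755127, -0.25030070543289185], [0.4213827848434448, -0.24946439266204834]]
tip 0.046059413566958626 142 [ 0.444  -0.0123  0.0121] ((0.45420610904693604, 0.007943440228700638), (0.07743978500366211, 0.09109245240688324), 10.01823902130127)
```

```bash
cat > plan.py <<'E'
from fit import *
def pose(): 
    o=ctrl.get_obs();return o["tool_pos"].copy(),R.from_rotvec(o["tool_rot"])
def frame(x,z):  # tool x (approx) and z dirs in world
    z=np.array(z,float);z/=np.linalg.norm(z);y=np.cross(z,x);y/=np.linalg.norm(y)
    return R.from_matrix(np.stack([np.cross(y,z),y,z],1))
def rows(wps,grip,start=None):
    """wps: (pos,R,n rows or None). prints jog rows"""
    p,r=start or pose();out=[]
    for w in wps:
        P,Q=np.array(w[0],float),w[1]
        d=np.linalg.norm(P-p)/.059;a=(r.inv()*Q).magnitude()/.098
        n=int(max(np.ceil(d),np.ceil(a),w[2] or 1))
        for k in range(n,0,-1):
            t=r.inv().apply((P-p)/k)/.06;rv=(r.inv()*Q).as_rotvec()/k/.1
            c=np.clip(np.round(np.r_[t,rv],2),-1,1);out.append([*c,grip])
            p=p+r.apply(c[:3]*.06);r=r*R.from_rotvec(c[3:]*.1)
    print(len(out),"rows; end",p);
    print("["+",\n".join(",".join(f"{x:g}" for x in q) for q in out)+"]")
    return p,r
E
python3 - <<'E'
from plan import *
kx=np.array([np.cos(np.radians(92.9)),np.sin(np.radians(92.9)),0])
F=frame(kx,[0,0,-1])
rows([([.4465,-.086,.10],F,None)],60)
E
```

```text
13 rows; end [ 0.4467 -0.0857  0.0999]
[-0.57,-0.7,0.17,-0,-0,0.88,60,
-0.63,-0.64,0.17,-0,-0,0.88,60,
-0.69,-0.59,0.17,-0,-0,0.88,60,
-0.74,-0.52,0.17,-0,-0,0.89,60,
-0.78,-0.46,0.17,-0,-0,0.88,60,
-0.82,-0.38,0.17,-0,-0,0.89,60,
-0.85,-0.31,0.17,-0,-0,0.88,60,
-0.87,-0.24,0.17,-0,-0,0.89,60,
-0.89,-0.16,0.17,-0,-0,0.88,60,
-0.9,-0.08,0.16,-0,-0,0.89,60,
-0.9,0,0.17,-0,-0,0.88,60,
-0.89,0.08,0.16,-0,-0,0.89,60,
-0.88,0.17,0.17,-0,-0,0.88,60]
```

Request:
jog_arm:
  commands: [-0.57,-0.7,0.17,0,0,0.88,60,-0.63,-0.64,0.17,0,0,0.88,60,-0.69,-0.59,0.17,0,0,0.88,60,-0.74,-0.52,0.17,0,0,0.89,60,-0.78,-0.46,0.17,0,0,0.88,60,-0.82,-0.38,0.17,0,0,0.89,60,-0.85,-0.31,0.17,0,0,0.88,60,-0.87,-0.24,0.17,0,0,0.89,60,-0.89,-0.16,0.17,0,0,0.88,60,-0.9,-0.08,0.16,0,0,0.89,60,-0.9,0,0.17,0,0,0.88,60,-0.89,0.08,0.16,0,0,0.89,60,-0.88,0.17,0.17,0,0,0.88,60,0,0,0,0,0,0,50,0,0,0,0,0,0,50]
  newtons: 60

```text
t: 2.88
tool_pos: [0.4465, -0.0856, 0.0998]
tool_rot: [-2.164, -2.277, -0.0]
contact_force: [1.0, 0.3, 0.0]
opening: 0.0497
grip_force: 0.0
```

Run:
```python
from plan import *
im=eyes.get_image("wrist");save(im,"w1.png")
p,r=pose();print(p,r.as_matrix())
print([ (round(x["p"],2),x["bbox"]) for x in nets.silhouettes("wrist","blade")])
C=cloud(im)[...,:3]
for lo,hi in(([.40,-.2,.019],[.5,-.05,.04]),([.40,-.05,.007],[.5,.05,.02])):
    P=box(C,lo,hi)
    if len(P)>20: print(len(P),cv2.minAreaRect(P[:,:2].astype(np.float32)),P.min(0),P.max(0),np.median(P[:,2]))
kx=np.array([np.cos(np.radians(92.9)),np.sin(np.radians(92.9)),0])
rows([([.4465,-.086,.005],frame(kx,[0,0,-1]),4)],50)
```

```text
[ 0.4465 -0.0851  0.1   ] [[-0.0519  0.9987 -0.    ]
 [ 0.9987  0.0519  0.0003]
 [ 0.0003 -0.     -1.    ]]
[]
4076 ((0.44740864634513855, -0.1046530157327652), (0.01823030598461628, 0.10026749968528748), 2.452362060546875) [ 0.4363 -0.1549  0.0192] [ 0.4583 -0.0544  0.0262] 0.023966918043473603
4143 ((0.44360581040382385, -0.01757293939590454), (0.022094212472438812, 0.06566651165485382), 2.4807488918304443) [ 0.4313 -0.05    0.0108] [0.4558 0.0152 0.0157] 0.01319180195761277
4 rows; end [ 0.4467 -0.086   0.0047]
[-0,-0,0.4,0,-0,0.01,50,
-0.01,-0,0.4,0,-0,0,50,
-0,-0,0.39,0,-0,0.01,50,
-0.01,-0,0.4,0,-0,0,50]
```

View pics/w1.png

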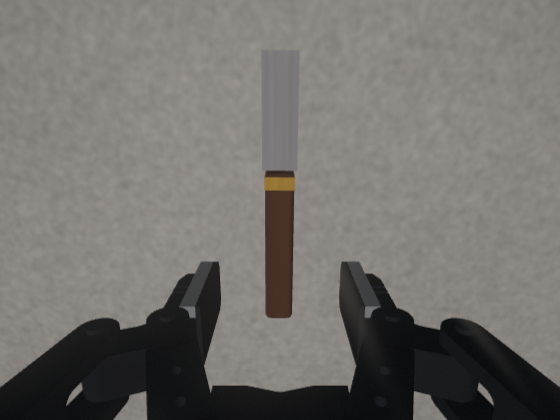

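Request:
jog_arm:
  commands: [-0.2,0,0.4,0,0,0,50,0,0,0.4,0,0,0,50,0,0,0.4,0,0,0,50,0,0,0.38,0,0,0,50,0,0,0,0,0,0,10,0,0,0,0,0,0,5,0,0,0,0,0,0,5,0,0,0,0,0,0,5,0,0,0,0,0,0,5]
  newtons: 100

```text
t: 4.1
tool_pos: [0.4482, -0.0979, 0.0062]
tool_rot: [2.163, 2.276, 0.002]
contact_force: [-0.9, 2.6, 5.7]
opening: 0.0155
grip_force: 99.6
```

Run:
```python
from plan import *
o=ctrl.get_obs();print(o)
p,r=pose()
tip0=np.array([.442,.0153,.013]) # tip centre
print("tip in tool",r.inv().apply(tip0-p))
```

```text
{'t': 4.1, 'q': array([-0.3778, -0.0859,  2.1581,  0.0005,  1.0676, -0.429 ]), 'dq': array([ 0.0007,  0.0014, -0.0018,  0.0023,  0.0005, -0.0002]), 'effort': array([ -0.7688, -24.2965, -28.3227,  -0.3027,  -0.3715,   0.048 ]), 'tool_pos': array([ 0.4482, -0.0979,  0.0062]), 'tool_rot': array([2.1631, 2.2763, 0.0017]), 'contact_force': array([-0.8772,  2.6133,  5.6682]), 'wrist_torque': array([0.312 , 0.1662, 0.0411]), 'grip_force': 99.58303213119507, 'opening': 0.015538441247365633}
tip in tool [ 0.1134 -0.0004 -0.0068]
```

```bash
cat > box.py <<'E'
from plan import *
h=np.array([.131,.991,0]);h/=np.linalg.norm(h);Z=np.array([0,0,1.])
E0=np.array([.643,.059,.108]);TIP=np.array([.1134,0,-.0068])
def U(a): return h*np.cos(a)+Z*np.sin(a)
def N(a): return -h*np.sin(a)+Z*np.cos(a)
def KR(a): return frame(U(a),-N(a))
def tcp(tip,a): return tip-KR(a).apply(TIP)
E
python3 - <<'E'
from box import *
a=np.radians(21.2)
t=E0-.045*U(a)-.004*N(a)
p,r=pose()
rows([([p[0],p[1],.10],r,3),(tcp(t,a)-.0*Z,KR(a),8)],5)
E
```

```text
11 rows; end [ 0.6244 -0.0837  0.0403]
[-0,0,-0.52,0,0,0,5,
-0,0,-0.52,-0,0,0,5,
-0,0,-0.52,-0,0,0,5,
0.01,0.37,0.12,-0.04,0.46,0.23,5,
0.01,0.37,0.13,-0.04,0.46,0.23,5,
0.02,0.37,0.13,-0.04,0.46,0.22,5,
0.02,0.36,0.13,-0.04,0.46,0.23,5,
0.02,0.36,0.13,-0.04,0.46,0.22,5,
0.02,0.36,0.14,-0.04,0.46,0.23,5,
0.03,0.36,0.14,-0.04,0.47,0.22,5,
0.02,0.37,0.14,-0.04,0.46,0.23,5]
```

Request:
jog_arm:
  commands: [0,0,-0.52,0,0,0,5,0,0,-0.52,0,0,0,5,0,0,-0.52,0,0,0,5,0.01,0.37,0.12,-0.04,0.46,0.23,5,0.01,0.37,0.13,-0.04,0.46,0.23,5,0.02,0.37,0.13,-0.04,0.46,0.22,5,0.02,0.36,0.13,-0.04,0.46,0.23,5,0.02,0.36,0.13,-0.04,0.46,0.22,5,0.02,0.36,0.14,-0.04,0.46,0.23,5,0.03,0.36,0.14,-0.04,0.47,0.22,5,0.02,0.37,0.14,-0.04,0.46,0.23,5,0,0,0,0,0,0,5,0,0,0,0,0,0,5]

```text
t: 5.72
tool_pos: [0.6228, -0.0836, 0.0385]
tool_rot: [-2.158, -1.891, -0.4]
contact_force: [0.5, 0.2, -0.0]
opening: 0.0157
grip_force: 98.9
```

Run:
```python
from box import *
im=eyes.get_image("wrist");C=cloud(im)[...,:3];save(im,"w2.png")
np.savez("w2.npz",C=C,img=im["image"])
p,r=pose();print(p,ctrl.get_obs()["contact_force"])
L=r.inv().apply(C.reshape(-1,3)-p).reshape(C.shape)
# blade points in tool frame
m=(L[...,0]>.055)&(L[...,0]<.118)&(abs(L[...,1])<.012)&(abs(L[...,2]+.007)<.012)
B=L[m];print("blade",len(B),B.min(0),B.max(0),np.polyfit(B[:,0],B[:,2],1))
# lid in tool frame
P=L.reshape(-1,3);P=P[(P[:,0]>.125)&(P[:,2]>-.05)&(P[:,2]<.02)&(abs(P[:,1])<.09)]
print(len(P));
for y in(-.05,-.025,0,.025,.05):
    s=P[abs(P[:,1]-y)<.005]
    top=s[s[:,2]<-.006] if len(s) else s
    print(y,len(s),s[:,0].min() if len(s) else"",np.polyfit(top[:,0],top[:,2],1) if len(top)>5 else "", np.percentile(top[:,0],[0,1,99]) if len(top)>5 else "")
```

```text
[ 0.6229 -0.0834  0.0389] [-1.1223  0.4125 -1.0272]
blade 9575 [ 0.055  -0.0106 -0.0091] [ 0.1045  0.0115 -0.0041] [-0.0011 -0.0065]
0
-0.05 0   
-0.025 0   
0 0   
0.025 0   
0.05 0
```

View pics/w2.png

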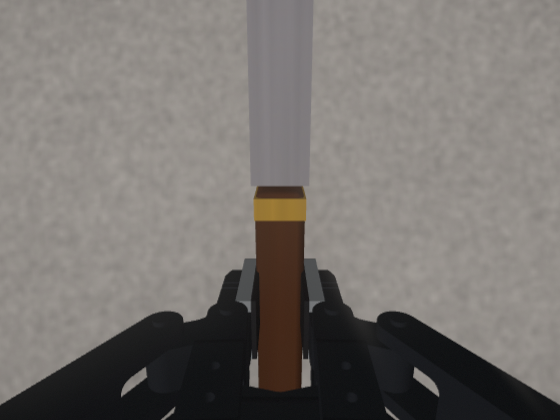

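```bash
cat > rel.py <<'E'
from box import *
import sys
def rel(save_as=None):
    p,r=pose();o=[]
    for cam in("scene","top"):
        im=eyes.get_image(cam);C=cloud(im)[...,:3]
        if save_as and cam=="scene":
            A=cv2.resize(im["image"][140:270,270:430],(800,650),interpolation=cv2.INTER_CUBIC)[:600];cv2.imwrite("pics/"+save_as,A[:,:,::-1])
        L=r.inv().apply(C.reshape(-1,3)-p)
        m=(L[:,0]>.04)&(L[:,0]<.2)&(abs(L[:,1])<.012)&(L[:,2]>-.03)&(L[:,2]<.03)
        s=L[m];s=s[np.argsort(s[:,0])]
        print(cam);
        for a in np.arange(.045,.2,.006):
            q=s[(s[:,0]>=a)&(s[:,0]<a+.006)]
            if len(q): print(f"{a:.3f} n{len(q)} z med {np.median(q[:,2])*1000:.1f} [{q[:,2].min()*1000:.1f},{q[:,2].max()*1000:.1f}]")
if __name__=="__main__": rel(sys.argv[1] if len(sys.argv)>1 else None)
E
python3 rel.py s1.png
```

```text
scene
0.045 n22 z med -7.6 [-10.3,-5.5]
0.051 n25 z med -8.3 [-10.9,-5.2]
0.057 n22 z med -7.3 [-10.1,-4.1]
0.063 n23 z med -7.5 [-9.9,-2.9]
0.069 n25 z med -8.1 [-10.6,-5.8]
0.075 n25 z med -7.6 [-10.7,-5.5]
0.081 n23 z med -7.9 [-10.9,-4.8]
0.087 n25 z med -7.8 [-9.7,-5.1]
0.093 n23 z med -7.8 [-10.1,-6.0]
0.099 n24 z med -8.0 [-9.5,-5.0]
0.105 n24 z med -7.5 [-9.9,-4.5]
0.111 n7 z med -9.3 [-13.0,-6.5]
0.159 n24 z med -16.1 [-18.7,-13.3]
0.165 n27 z med -15.9 [-18.9,-13.4]
0.171 n25 z med -16.2 [-18.3,-11.7]
0.177 n28 z med -15.9 [-19.1,-12.8]
0.183 n24 z med -16.1 [-19.7,-11.3]
0.189 n27 z med -16.0 [-18.2,-12.9]
0.195 n22 z med -16.2 [-19.3,-12.5]
top
0.045 n13 z med -8.1 [-11.8,-4.5]
0.051 n18 z med -7.2 [-13.8,-4.8]
0.057 n14 z med -6.9 [-9.4,-4.2]
0.063 n14 z med -6.7 [-10.5,-4.0]
0.069 n16 z med -7.6 [-12.1,-3.4]
0.075 n14 z med -7.8 [-9.7,-5.0]
0.081 n17 z med -8.3 [-14.2,-3.6]
0.087 n14 z med -8.9 [-12.5,-3.7]
0.093 n17 z med -7.8 [-15.4,-4.8]
0.099 n16 z med -7.0 [-11.0,-3.0]
0.105 n11 z med -6.9 [-11.0,-3.2]
0.153 n8 z med -14.6 [-18.5,-10.0]
0.159 n17 z med -15.8 [-19.6,-13.0]
0.165 n20 z med -16.8 [-22.6,-10.5]
0.171 n17 z med -14.8 [-21.3,-11.2]
0.177 n18 z med -15.1 [-21.6,-11.6]
0.183 n19 z med -14.6 [-20.6,-10.8]
0.189 n18 z med -14.8 [-20.1,-10.6]
0.195 n15 z med -15.5 [-18.4,-11.0]
```

View pics/s1.png

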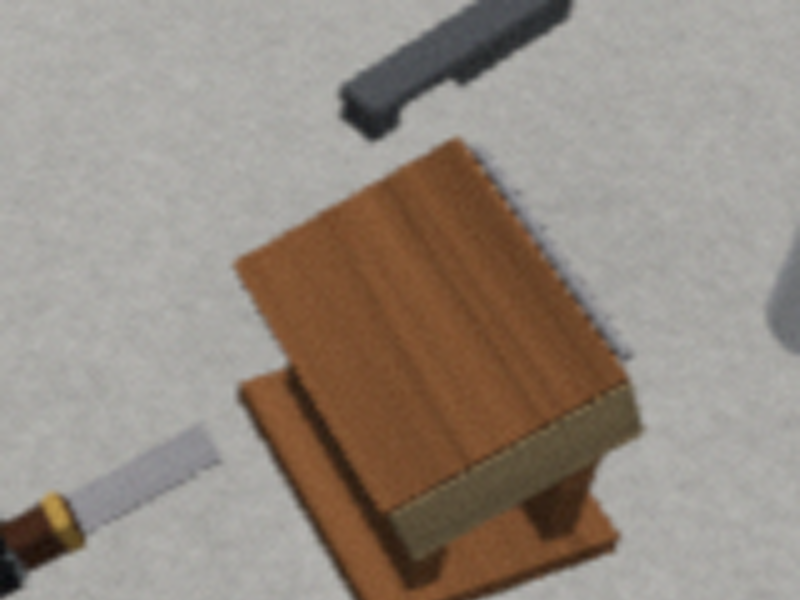

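Request:
jog_arm:
  commands: [0.27,0,0,0,0,0,5,0.27,0,0,0,0,0,5,0.27,0,0,0,0,0,5,0.27,0,0,0,0,0,5,0.25,0,0,0,0,0,5,0,0,0,0,0,0,5]

```text
t: 6.62
tool_pos: [0.6337, -0.0087, 0.0684]
tool_rot: [-2.157, -1.893, -0.403]
contact_force: [-0.1, 0.6, -1.2]
opening: 0.0151
grip_force: 98.9
```

```bash
python3 rel.py | head -30; python3 -c "
from box import *
o=ctrl.get_obs();print(o['tool_pos'],o['contact_force'],o['wrist_torque'],o['q'])"
```

```text
scene
0.045 n22 z med -7.4 [-11.3,-5.3]
0.051 n24 z med -7.8 [-11.1,-5.0]
0.057 n23 z med -8.1 [-10.7,-5.0]
0.063 n24 z med -8.0 [-10.9,-4.2]
0.069 n24 z med -8.5 [-11.0,-4.7]
0.075 n28 z med -9.3 [-19.4,-3.6]
0.081 n26 z med -15.1 [-17.6,-12.0]
0.087 n25 z med -15.7 [-17.9,-13.2]
0.093 n26 z med -15.4 [-18.9,-13.2]
0.099 n24 z med -16.1 [-18.6,-12.9]
0.105 n26 z med -16.0 [-19.7,-12.9]
0.111 n27 z med -15.9 [-20.7,-11.7]
0.117 n28 z med -15.8 [-19.7,-12.2]
0.123 n25 z med -15.6 [-17.1,-12.4]
0.129 n24 z med -15.6 [-17.6,-13.9]
0.135 n25 z med -16.4 [-18.4,-12.9]
0.141 n26 z med -16.4 [-19.4,-13.1]
0.147 n25 z med -15.2 [-18.1,-12.6]
0.153 n25 z med -15.9 [-18.5,-13.4]
0.159 n25 z med -15.6 [-19.3,-12.5]
0.165 n27 z med -15.6 [-18.6,-12.9]
0.171 n24 z med -16.3 [-18.8,-13.6]
0.177 n26 z med -15.5 [-18.7,-12.4]
0.183 n28 z med -15.7 [-19.1,-11.3]
0.189 n25 z med -15.9 [-17.5,-12.8]
0.195 n18 z med -15.5 [-17.4,-12.9]
top
0.045 n15 z med -7.7 [-13.0,-5.6]
0.051 n14 z med -7.8 [-9.9,-1.4]
[ 0.6333 -0.0098  0.0676] [-0.171   0.4682 -1.2418] [-0.2413  0.0769 -0.0083] [-0.2933  0.2377  1.7303  0.3834  1.2603 -0.296 ]
```

Run:
```python
from box import *
p,r=pose();T=lambda v:p+r.apply(v)
H=T(np.array([.1965,0,-.011]));tip=T(np.array([.1134,0,-.0065]));print("H",H,"tip",tip,"a",np.degrees(np.arcsin(r.as_matrix()[2,0])),r.as_matrix()[:,0])
np.save("H.npy",H)
ax=np.cross(Z,h); # rotate about this? check sign
w=[]
for f in np.linspace(0,1.75,17)[1:]:
    q=R.from_rotvec(-ax*f).apply(tip-H)
    if f<.15: print("dz",q-(tip-H))
    w.append((p+q-(tip-H),r,1))
e=rows(w,5)
print(H+q)
```

```text
H [0.6569 0.1679 0.1489] tip [0.6469 0.0927 0.1146] a 21.170999158753435 [0.1228 0.9244 0.3612]
dz [ 0.0005  0.0042 -0.0081]
16 rows; end [0.6494 0.1123 0.0336]
[0.02,0,0.15,0,0,0,5,
0.03,0,0.15,0,0,0,5,
0.05,0,0.14,0,0,0,5,
0.06,0,0.14,0,0,0,5,
0.08,0,0.13,0,0,0,5,
0.09,0,0.12,0,0,0,5,
0.11,0,0.11,0,0,0,5,
0.11,0,0.1,0,0,0,5,
0.13,0,0.08,0,0,0,5,
0.14,0,0.07,0,0,0,5,
0.14,0,0.05,0,0,0,5,
0.14,0,0.04,0,0,0,5,
0.15,0,0.03,0,0,0,5,
0.16,0,0,0,0,0,5,
0.15,0,-0.01,0,0,0,5,
0.15,0,-0.03,0,0,0,5]
[0.6631 0.2147 0.0803]
```

Sign is wrong (down); flip.

Run:
```python
from box import *
p,r=pose();H=np.load("H.npy");tip=p+r.apply(np.array([.1134,0,-.0065]))
ax=np.cross(Z,h);w=[]
for f in np.linspace(0,1.75,19)[1:]:
    q=R.from_rotvec(ax*f).apply(tip-H);w.append((p+q-(tip-H),r,1))
rows(w,5);print(H+q)
```

```text
18 rows; end [0.6408 0.0456 0.1826]
[-0,-0,-0.13,0,0,0,5,
0.01,-0,-0.14,0,0,0,5,
0.03,-0,-0.13,0,0,0,5,
0.03,-0,-0.13,0,0,0,5,
0.06,-0,-0.13,0,0,0,5,
0.06,-0,-0.12,0,0,0,5,
0.07,-0,-0.11,0,0,0,5,
0.09,-0,-0.1,0,0,0,5,
0.09,-0,-0.1,0,0,0,5,
0.1,-0,-0.09,0,0,0,5,
0.11,-0,-0.07,0,0,0,5,
0.12,-0,-0.07,0,0,0,5,
0.13,-0,-0.05,0,0,0,5,
0.12,-0,-0.04,0,0,0,5,
0.14,-0,-0.03,0,0,0,5,
0.13,-0,-0.02,0,0,0,5,
0.13,-0,-0,0,0,0,5,
0.14,-0,0.01,0,0,0,5]
[0.6542 0.148  0.2296]
```

Do the first part, then check.

Request:
jog_arm:
  commands: [0,0,-0.13,0,0,0,5,0.01,0,-0.14,0,0,0,5,0.03,0,-0.13,0,0,0,5,0.03,0,-0.13,0,0,0,5,0.06,0,-0.13,0,0,0,5,0.06,0,-0.12,0,0,0,5,0,0,0,0,0,0,5]

```text
t: 7.6
tool_pos: [0.6334, -0.016, 0.1169]
tool_rot: [-2.159, -1.892, -0.405]
contact_force: [-1.2, 0.2, -0.8]
opening: 0.0159
grip_force: 98.8
```

```bash
cat > lid.py <<'E'
from box import *
def lid():
    im=eyes.get_image("scene");C=cloud(im)[...,:3]
    P=box(C,[.53,.0,.09],[.77,.26,.30])
    Q,m,v=plane(P);hh=v@h
    print("lid plane n",len(Q),v,"mean",m,"opening",np.arctan2(hh,v[2])+.384,"or",np.arctan2(-hh,-v[2])+.384)
    return im
if __name__=="__main__":
    im=lid();o=ctrl.get_obs();print(o["tool_pos"],o["contact_force"])
    import sys
    if len(sys.argv)>1:
        A=cv2.resize(im["image"][120:270,250:450],(800,600),interpolation=cv2.INTER_CUBIC);cv2.imwrite("pics/"+sys.argv[1],A[:,:,::-1])
E
python3 lid.py
```

```text
lid plane n 2775 [0.0218 0.1742 0.9845] mean [0.6543 0.1118 0.1653] opening 0.5604577455301373 or -2.581134908059656
[ 0.6332 -0.0159  0.1163] [ 0.0488 -1.3109 -0.6928]
```

Request:
jog_arm:
  commands: [0.07,0,-0.11,0,0,0,5,0.09,0,-0.1,0,0,0,5,0.09,0,-0.1,0,0,0,5,0.1,0,-0.09,0,0,0,5,0.11,0,-0.07,0,0,0,5,0.12,0,-0.07,0,0,0,5,0.13,0,-0.05,0,0,0,5,0.12,0,-0.04,0,0,0,5,0.14,0,-0.03,0,0,0,5,0.13,0,-0.02,0,0,0,5,0.13,0,0,0,0,0,5,0.14,0,0.01,0,0,0,5,0,0,0,0,0,0,5,0,0,0,0,0,0,5]

```text
t: 9.4
tool_pos: [0.6407, 0.0458, 0.1824]
tool_rot: [-2.158, -1.89, -0.402]
contact_force: [-0.6, -0.3, -0.9]
opening: 0.0158
grip_force: 98.9
```

```bash
python3 lid.py s2.png
```

```text
lid plane n 1499 [0.1245 0.9643 0.2338] mean [0.6632 0.1562 0.1963] opening 1.7188258709047557 or -1.4227667826850374
[0.6407 0.0456 0.1824] [-0.9008 -0.2676 -0.4871]
```

View pics/s2.png

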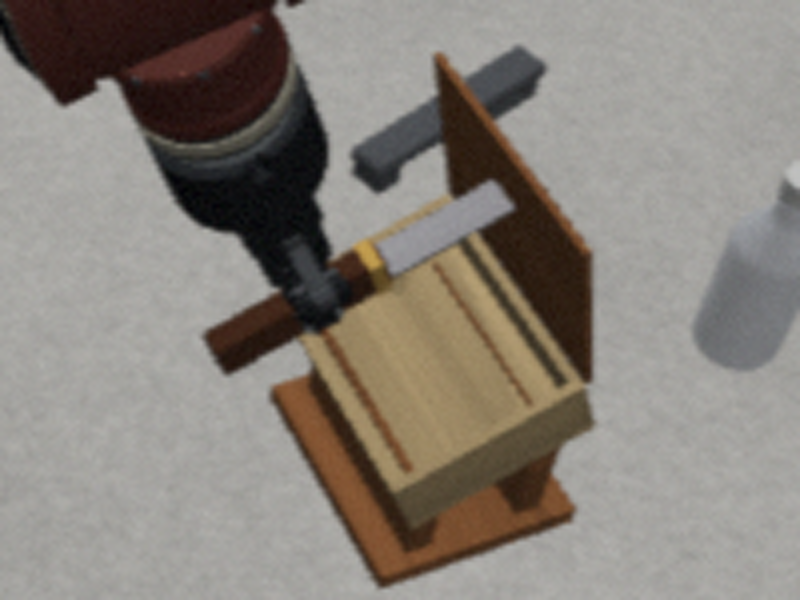

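Run:
```python
from box import *
p,r=pose()
F=R.from_rotvec([2.1631,2.2763,.0017])
rows([(p-.11*h,r,2),([.448,-.098,.06],F,6),([.448,-.098,.008],F,4)],5)
```

```text
12 rows; end [ 0.4481 -0.0981  0.0079]
[-0.85,0,-0.33,0,0,0,5,
-0.86,0,-0.33,0,0,0,5,
-0.27,-0.48,0.26,0.05,-0.62,-0.3,5,
-0.24,-0.48,0.28,0.05,-0.61,-0.3,5,
-0.21,-0.49,0.29,0.05,-0.62,-0.3,5,
-0.18,-0.49,0.31,0.05,-0.61,-0.3,5,
-0.14,-0.5,0.32,0.05,-0.62,-0.31,5,
-0.11,-0.5,0.33,0.05,-0.61,-0.3,5,
0,-0,0.22,-0,-0,-0,5,
0,-0,0.22,-0,-0,-0,5,
0,-0,0.21,-0,-0,-0,5,
0,-0,0.22,-0,-0,-0,5]
```

Request:
jog_arm:
  commands: [-0.85,0,-0.33,0,0,0,5,-0.86,0,-0.33,0,0,0,5,-0.27,-0.48,0.26,0.05,-0.62,-0.3,5,-0.24,-0.48,0.28,0.05,-0.61,-0.3,5,-0.21,-0.49,0.29,0.05,-0.62,-0.3,5,-0.18,-0.49,0.31,0.05,-0.61,-0.3,5,-0.14,-0.5,0.32,0.05,-0.62,-0.31,5,-0.11,-0.5,0.33,0.05,-0.61,-0.3,5,0,0,0,0,0,0,5,0,0,0.22,0,0,0,5,0,0,0.22,0,0,0,5,0,0,0.21,0,0,0,5,0,0,0.22,0,0,0,5,0,0,0,0,0,0,5]

```text
t: 11.2
tool_pos: [0.4483, -0.0983, 0.0072]
tool_rot: [2.164, 2.277, 0.001]
contact_force: [0.7, 0.1, -0.7]
opening: 0.0154
grip_force: 99.0
```

Lower 1.5 mm, release, rise.

Request:
jog_arm:
  commands: [0,0,0.02,0,0,0,5,0,0,0,0,0,0,30,0,0,0,0,0,0,50,0,0,0,0,0,0,50,0,0,0,0,0,0,50,0,0,-0.5,0,0,0,50,0,0,-1,0,0,0,50,0,0,-1,0,0,0,50,0,0,0,0,0,0,50]

```text
t: 12.32
tool_pos: [0.4517, -0.0998, 0.1636]
tool_rot: [2.155, 2.267, 0.009]
contact_force: [0.8, 0.4, 0.2]
opening: 0.0501
grip_force: 0.0
```

```bash
python3 lid.py
python3 - <<'E'
from box import *
im=eyes.get_image("wrist");C=cloud(im)[...,:3]
P=box(C,[.40,-.2,.019],[.5,-.05,.04]);print("knife",len(P),cv2.minAreaRect(P[:,:2].astype(np.float32)),np.median(P[:,2]),P[:,2].max())
P=box(C,[.40,-.05,.004],[.5,.05,.03]);print("blade",np.median(P[:,2]))
# scoop from scene/top
for c in("top","scene"):
    im=eyes.get_image(c);C=cloud(im)[...,:3]
    s=nets.silhouettes(c,"scoop")
    m=s[0]["mask"];P=C[m];P=P[P[:,0]<.58]
    k=P[(P[:,2]>.037)&(P[:,1]<-.385)];print(c,"handle",len(k),cv2.minAreaRect(k[:,:2].astype(np.float32)),np.median(k[:,2]))
    a=k.mean(0);vt=np.linalg.svd(k[:,:2]-a[:2])[2];print(a,vt[0],((k[:,:2]-a[:2])@vt[0]).min(),((k[:,:2]-a[:2])@vt[0]).max())
    for w in nets.silhouettes(c,"toggle0")[:4]: print("tog",w["p"],C[w["mask"]].mean(0))
E
```

```text
lid plane n 1659 [0.122  0.9644 0.2346] mean [0.6604 0.1568 0.196 ] opening 1.7179683790416411 or -1.423624274548152
[ 0.4498 -0.099   0.1601] [ 0.4497 -0.3454 -0.629 ]
knife 2782 ((0.44912609457969666, -0.10543796420097351), (0.018060848116874695, 0.09972889721393585), 2.7993459701538086) 0.023948144980396546 0.026931721382882634
blade 0.013163558625271687
top handle 119 ((0.5373547077178955, -0.4205002784729004), (0.014503787271678448, 0.07548248767852783), 18.087718963623047) 0.04670915212556137
[ 0.5372 -0.4193  0.0468] [ 0.3455 -0.9384] -0.036782584211074894 0.03884804721280598
tog 0.61 [ 0.5122 -0.3422  0.0397]
tog 0.43 [ 0.5079 -0.3229  0.0145]
scene handle 323 ((0.5392802357673645, -0.4211897850036621), (0.01845431700348854, 0.07775949686765671), 19.552810668945312) 0.04717563517238632
[ 0.5418 -0.4222  0.0462] [-0.3431  0.9393] -0.03709651946357914 0.04073491387651855
tog 0.58 [ 0.4973 -0.3007  0.015 ]
tog 0.54 [ 0.5098 -0.3209  0.0151]
tog 0.19 [0.6601 0.1533 0.2152]
```

```bash
cat > sc.py <<'E'
from box import *
sx=np.array([-.344,.939,0]);sx/=np.linalg.norm(sx);O=np.array([.5018,-.3223,0])
tz=sx*np.sin(np.pi/6)-Z*np.cos(np.pi/6);G=frame(sx,tz)
g=O-.085*sx+.040*Z
T0=g+.019*tz
E
python3 - <<'E'
from sc import *
print(T0)
rows([(T0-.11*tz,G,None)],50)
E
```

```text
[ 0.5278 -0.3932  0.0235]
7 rows; end [ 0.547  -0.4448  0.1186]
[-0.84,0.19,0.09,0.11,0.74,-0.42,50,
-0.85,0.16,0.02,0.11,0.74,-0.42,50,
-0.85,0.13,-0.04,0.11,0.74,-0.42,50,
-0.85,0.09,-0.11,0.11,0.74,-0.42,50,
-0.84,0.05,-0.17,0.11,0.74,-0.42,50,
-0.83,0.01,-0.24,0.11,0.74,-0.42,50,
-0.82,-0.02,-0.29,0.12,0.75,-0.42,50]
```

Request:
jog_arm:
  commands: [-0.84,0.19,0.09,0.11,0.74,-0.42,50,-0.85,0.16,0.02,0.11,0.74,-0.42,50,-0.85,0.13,-0.04,0.11,0.74,-0.42,50,-0.85,0.09,-0.11,0.11,0.74,-0.42,50,-0.84,0.05,-0.17,0.11,0.74,-0.42,50,-0.83,0.01,-0.24,0.11,0.74,-0.42,50,-0.82,-0.02,-0.29,0.12,0.75,-0.42,50,0,0,0,0,0,0,50,0,0,0,0,0,0,50]

```text
t: 13.85
tool_pos: [0.5476, -0.4446, 0.1194]
tool_rot: [-1.536, -2.199, -0.414]
contact_force: [-0.5, -0.2, 0.1]
opening: 0.0503
grip_force: 0.0
```

Run:
```python
from sc import *
im=eyes.get_image("wrist");C=cloud(im)[...,:3];save(im,"w3.png")
p,r=pose();print(p,ctrl.get_obs()["q"])
m=np.all((C>[.49,-.5,.036])&(C<[.6,-.37,.06]),-1);P=C[m]
if len(P):
    s=(P-O)@sx;P=P[(s<-.055)&(P[:,2]>.043)];print("handle",len(P),cv2.minAreaRect(P[:,:2].astype(np.float32)),np.median(P[:,2]))
    q=cv2.fitLine(P[:,:2].astype(np.float32),cv2.DIST_L2,0,.01,.01).ravel();print(q,((P-O)@sx).min(),((P-O)@sx).max())
    sy=np.cross(Z,sx);print("lateral off",np.median((P-O)@sy))
P=C.reshape(-1,3);s=(P-O)@sx;t=(P-O)@np.cross(Z,sx)
w=P[(s>-.06)&(s<.07)&(abs(t)<.06)&(P[:,2]>.004)]
ss=(w-O)@sx;k=w[:,2]>.038;print("backwall s",np.percentile(ss[k],[1,50,99]),"pan lat",np.percentile(((w-O)@np.cross(Z,sx)),[1,99]),"s max",np.percentile(ss,99))
```

```text
[ 0.548  -0.4442  0.1213] [-0.8579  0.6215  1.16    0.1863  1.8487 -1.2042]
handle 3531 ((0.5373618602752686, -0.41599199175834656), (0.015921466052532196, 0.09036735445261002), 19.716699600219727) 0.047091132472455194
[ 0.3362 -0.9418  0.5381 -0.4177] -0.14538066619011886 -0.05502778916123203
lateral off -0.0013596134306636187
backwall s [-0.0596 -0.0454 -0.0424] pan lat [-0.0389  0.0352] s max 0.0366362230357131
```

View pics/w3.png

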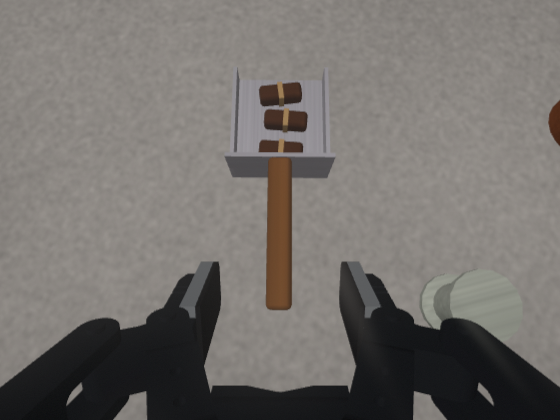

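```bash
sed -i 's/\.5018,-\.3223,0/.5040,-.3247,0/; s/-\.344,\.939,0/-.338,.941,0/' sc.py
python3 - <<'E'
from sc import *
print(T0);rows([(T0,G,5)],50)
E
```

```text
[ 0.5295 -0.3958  0.0235]
5 rows; end [ 0.5297 -0.3956  0.0238]
[-0.01,-0,0.37,-0,0,0.02,50,
-0.01,-0,0.37,-0,0,0.01,50,
-0.01,-0,0.37,-0,0,0.02,50,
-0.02,-0.01,0.37,-0.01,0.01,0.01,50,
-0.01,-0,0.36,-0,0,0.02,50]
```

Request:
jog_arm:
  commands: [-0.01,0,0.37,0,0,0.02,50,-0.01,0,0.37,0,0,0.01,50,-0.01,0,0.37,0,0,0.02,50,-0.02,-0.01,0.37,-0.01,0.01,0.01,50,-0.01,0,0.36,0,0,0.02,50,0,0,0,0,0,0,50,0,0,0,0,0,0,25,0,0,0,0,0,0,5,0,0,0,0,0,0,5,0,0,0,0,0,0,5,0,0,0,0,0,0,5]
  newtons: 100

```text
t: 15.28
tool_pos: [0.5305, -0.3977, 0.0248]
tool_rot: [-1.547, -2.197, -0.412]
contact_force: [0.6, -3.4, 5.2]
opening: 0.0142
grip_force: 97.9
```

```bash
cat >> sc.py <<'E'
# scoop pose from tool: at grasp save rel
def SR(x,tilt): # scoop rotation: x heading (unit horiz), tilt>0 lip down
    xx=x*np.cos(tilt)-Z*np.sin(tilt);zz=x*np.sin(tilt)+Z*np.cos(tilt)
    return R.from_matrix(np.stack([xx,np.cross(zz,xx),zz],1))
E
python3 - <<'E'
from sc import *
p,r=pose();print(p)
S=SR(sx,0);rp=r.inv().apply(O-p);rr=r.inv()*S
np.savez("grasp.npz",rp=rp,rr=rr.as_quat(),p=p,q=r.as_quat())
def tool(o,S): 
    q=S*rr.inv();return o-q.apply(rp),q
t=-np.radians(8)
w=[]
for k,n in((.3,1),(1,3)):
    pass
o1=O+.02*Z;w.append((*tool(o1,SR(sx,0)),3))
o2=O+.10*Z;w.append((*tool(o2,SR(sx,t)),4))
# toward box, pre-position: lip 60mm short & above
lipL=np.array([.649,.108,.132])
o3=lipL-.0425*h-.13*h+.05*Z
w.append((*tool(o3,SR(h,t)),20))
rows(w,5);print(o3)
E
```

```text
[ 0.5305 -0.3977  0.0248]
27 rows; end [ 0.6158 -0.1425  0.196 ]
[0.06,0,-0.1,0,-0,0,5,
0.05,0,-0.09,0,-0,0,5,
0.06,0,-0.1,0,-0,0,5,
0.13,0,-0.25,0,0.35,0,5,
0.14,0,-0.25,0,0.35,0,5,
0.15,0,-0.25,0,0.35,0,5,
0.16,0,-0.24,0,0.35,0,5,
0.18,0.14,0.06,-0.15,-0,0.19,5,
0.19,0.13,0.06,-0.15,-0,0.19,5,
0.19,0.13,0.06,-0.15,-0,0.19,5,
0.19,0.13,0.06,-0.15,-0,0.19,5,
0.19,0.12,0.06,-0.14,-0,0.19,5,
0.19,0.12,0.06,-0.15,-0,0.19,5,
0.2,0.11,0.07,-0.14,-0,0.19,5,
0.2,0.11,0.07,-0.15,-0,0.19,5,
0.2,0.1,0.07,-0.14,-0,0.19,5,
0.2,0.1,0.07,-0.15,-0,0.19,5,
0.21,0.09,0.07,-0.14,-0,0.19,5,
0.21,0.09,0.07,-0.15,-0,0.19,5,
0.21,0.08,0.08,-0.14,-0,0.19,5,
0.21,0.08,0.08,-0.15,-0,0.18,5,
0.21,0.07,0.08,-0.14,-0,0.19,5,
0.21,0.07,0.08,-0.15,-0,0.18,5,
0.21,0.06,0.08,-0.14,-0,0.19,5,
0.21,0.06,0.08,-0.15,-0,0.18,5,
0.22,0.05,0.08,-0.15,-0,0.19,5,
0.22,0.04,0.07,-0.14,-0,0.18,5]
[ 0.6264 -0.063   0.182 ]
```

Request:
jog_arm:
  commands: [0.06,0,-0.1,0,0,0,5,0.05,0,-0.09,0,0,0,5,0.06,0,-0.1,0,0,0,5,0.13,0,-0.25,0,0.35,0,5,0.14,0,-0.25,0,0.35,0,5,0.15,0,-0.25,0,0.35,0,5,0.16,0,-0.24,0,0.35,0,5,0,0,0,0,0,0,5]

```text
t: 16.27
tool_pos: [0.5314, -0.4002, 0.1136]
tool_rot: [-1.471, -2.09, -0.504]
contact_force: [-0.1, -0.4, -1.9]
opening: 0.0144
grip_force: 97.6
```

```bash
cat > sview.py <<'E'
from sc import *
import sys
d=np.load("grasp.npz");rr=R.from_quat(d["rr"]);rp=d["rp"]
def tool(o,S):
    q=S*rr.inv();return o-q.apply(rp),q
def chk():
    p,r=pose();S=r*rr;o=p+r.apply(rp);print("tool",p,"scoop o",o,"tilt deg",-np.degrees(np.arcsin(S.as_matrix()[2,0])))
    for cam in("scene","top"):
        im=eyes.get_image(cam);C=cloud(im)[...,:3];L=S.inv().apply(C.reshape(-1,3)-o)
        b=lambda lo,hi:L[np.all((L>lo)&(L<hi),-1)]
        f=b([-.036,-.034,-.012],[.05,.034,.010]);
        print(cam,"floor",len(f),np.polyfit(f[:,0],f[:,2],1) if len(f)>5 else"", "xmax",np.percentile(f[:,0],98) if len(f) else "")
        q=b([-.037,-.035,.011],[.043,.035,.03]);print("  above floor pts",len(q),np.percentile(q[:,0],[2,50,98]) if len(q) else "")
    return im
if __name__=="__main__": chk()
E
python3 sview.py
```

```text
tool [ 0.5314 -0.4002  0.1136] scoop o [ 0.504  -0.3247  0.0999] tilt deg -8.02211741029018
scene floor 541 [-0.0012  0.0038] xmax 0.04202284768952565
  above floor pts 395 [-0.0297  0.0022  0.0356]
top floor 476 [-0.0024  0.0022] xmax 0.03961105221809377
  above floor pts 192 [-0.0316  0.0015  0.0307]
```

Firm grip, no slip. Transport.

Request:
jog_arm:
  commands: [0.1,0.07,0.03,-0.07,0,0.1,5,0.18,0.14,0.06,-0.15,0,0.19,5,0.19,0.13,0.06,-0.15,0,0.19,5,0.19,0.13,0.06,-0.15,0,0.19,5,0.19,0.13,0.06,-0.15,0,0.19,5,0.19,0.12,0.06,-0.14,0,0.19,5,0.19,0.12,0.06,-0.15,0,0.19,5,0.2,0.11,0.07,-0.14,0,0.19,5,0.2,0.11,0.07,-0.15,0,0.19,5,0.2,0.1,0.07,-0.14,0,0.19,5,0.2,0.1,0.07,-0.15,0,0.19,5,0.21,0.09,0.07,-0.14,0,0.19,5,0.21,0.09,0.07,-0.15,0,0.19,5,0.21,0.08,0.08,-0.14,0,0.19,5,0.21,0.08,0.08,-0.15,0,0.18,5,0.21,0.07,0.08,-0.14,0,0.19,5,0.21,0.07,0.08,-0.15,0,0.18,5,0.21,0.06,0.08,-0.14,0,0.19,5,0.21,0.06,0.08,-0.15,0,0.18,5,0.11,0.03,0.04,-0.07,0,0.09,5]

```text
t: 18.88
tool_pos: [0.6149, -0.1541, 0.1907]
tool_rot: [-1.95, -1.747, -0.668]
contact_force: [-0.0, 1.0, -1.2]
opening: 0.0144
grip_force: 97.6
```

Run:
```python
from sview import *
chk()
lip=np.array([.649,.108,.132])
w=[]
def at(lip,t,n): 
    S=SR(h,t);w.append((*tool(lip-S.apply([.0425,0,0]),S),n))
at(lip+.05*Z-.03*h,-.14,6)
at(lip+.012*Z-.01*h,0,4)
at(lip,.25,4)
rows(w,5);w.clear()
S=SR(h,.25);st=tool(lip-S.apply([.0425,0,0]),S)
at(lip,.55,9);at(lip,.95,8)
rows(w,5,st)
```

```text
tool [ 0.6149 -0.1541  0.1907] scoop o [ 0.6233 -0.0742  0.1771] tilt deg -8.117590799377075
scene floor 551 [-0.0034  0.004 ] xmax 0.041831622895925014
  above floor pts 412 [-0.0308  0.0018  0.0365]
top floor 497 [-0.0162  0.0032] xmax 0.03958072656868553
  above floor pts 231 [-0.0322  0.0005  0.0307]
14 rows; end [ 0.6349 -0.0012  0.1857]
[0.24,0.01,0.19,-0.03,-0,0.03,5,
0.24,0,0.19,-0.03,-0,0.03,5,
0.25,0,0.2,-0.03,-0,0.03,5,
0.24,0,0.19,-0.03,-0.01,0.03,5,
0.25,0.01,0.2,-0.02,-0,0.03,5,
0.24,-0,0.19,-0.03,-0.01,0.03,5,
0.02,-0,0.13,0,-0.35,-0,5,
0.03,-0,0.12,0,-0.35,-0,5,
0.03,-0,0.13,0,-0.35,-0,5,
0.03,-0,0.12,0,-0.35,-0,5,
0.11,-0,-0.02,-0,-0.62,-0,5,
0.1,-0,-0.03,-0,-0.63,-0,5,
0.1,-0,-0.03,-0,-0.62,-0,5,
0.11,-0,-0.04,-0,-0.63,-0,5]
17 rows; end [0.6427 0.0585 0.244 ]
[0.05,-0,-0.04,-0,-0.33,-0,5,
0.05,-0,-0.05,-0,-0.33,-0,5,
0.05,-0,-0.05,-0,-0.33,-0,5,
0.05,-0,-0.05,-0,-0.33,-0,5,
0.05,-0,-0.05,-0,-0.34,-0,5,
0.04,-0,-0.05,-0,-0.33,-0,5,
0.04,-0,-0.05,-0,-0.34,-0,5,
0.04,-0,-0.05,-0,-0.33,-0,5,
0.04,-0,-0.06,-0,-0.34,-0,5,
0.08,-0,-0.06,-0,-0.5,-0,5,
0.08,-0,-0.07,-0,-0.5,-0,5,
0.07,-0,-0.07,-0,-0.5,-0,5,
0.07,-0,-0.07,-0,-0.5,-0,5,
0.07,-0,-0.08,-0,-0.5,-0,5,
0.06,-0,-0.08,-0,-0.5,-0,5,
0.06,-0,-0.08,-0,-0.5,-0,5,
0.06,-0,-0.08,-0.01,-0.5,-0,5]
```

Request:
jog_arm:
  commands: [0.12,0,0.1,0,0,0,5,0.24,0.01,0.19,-0.03,0,0.03,5,0.24,0,0.19,-0.03,0,0.03,5,0.25,0,0.2,-0.03,0,0.03,5,0.24,0,0.19,-0.03,0,0.03,5,0.25,0.01,0.2,-0.03,-0.01,0.03,5,0.12,0,0.09,-0.02,-0.01,0.03,5,0.02,0,0.13,0,-0.35,0,5,0.03,0,0.12,0,-0.35,0,5,0.03,0,0.13,0,-0.35,0,5,0.03,0,0.12,0,-0.35,0,5,0,0,0,0,0,0,5]

```text
t: 20.48
tool_pos: [0.6318, -0.0207, 0.1681]
tool_rot: [-2.066, -1.81, -0.549]
contact_force: [-0.5, 0.6, -1.3]
opening: 0.0146
grip_force: 97.5
```

Run:
```python
from sview import *
chk()
im=eyes.get_image("scene");A=cv2.resize(im["image"][120:270,250:450],(800,600),interpolation=cv2.INTER_CUBIC);cv2.imwrite("pics/s3.png",A[:,:,::-1])
p,r=pose();S=r*rr;print("lip",p+r.apply(rp)+S.apply([.0425,0,0]))
```

```text
tool [ 0.6318 -0.0207  0.1681] scoop o [0.6417 0.0563 0.1433] tilt deg 0.03313172917624374
scene floor 363 [-0.007   0.0045] xmax 0.0419265671454372
  above floor pts 321 [-0.0264  0.0038  0.0384]
top floor 465 [-0.0123  0.0027] xmax 0.038368424442936866
  above floor pts 219 [-0.0338 -0.0017  0.0282]
lip [0.6476 0.0973 0.1436]
```

View pics/s3.png

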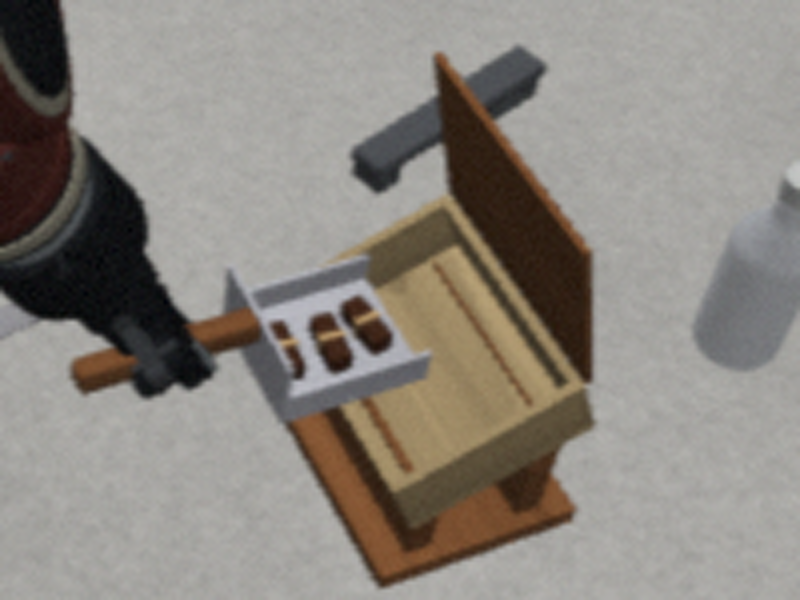

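Request:
jog_arm:
  commands: [0.11,0,-0.02,0,-0.62,0,5,0.1,0,-0.03,0,-0.63,0,5,0.1,0,-0.03,0,-0.62,0,5,0.11,0,-0.04,0,-0.63,0,5,0.05,0,-0.04,0,-0.33,0,5,0.05,0,-0.05,0,-0.33,0,5,0.05,0,-0.05,0,-0.33,0,5,0.05,0,-0.05,0,-0.33,0,5,0.05,0,-0.05,0,-0.34,0,5,0.04,0,-0.05,0,-0.33,0,5,0.04,0,-0.05,0,-0.34,0,5,0.04,0,-0.05,0,-0.33,0,5,0.04,0,-0.06,0,-0.34,0,5,0,0,0,0,0,0,5,0,0,0,0,0,0,5,0,0,0,0,0,0,5]

```text
t: 22.62
tool_pos: [0.6373, 0.0184, 0.2154]
tool_rot: [2.35, 2.055, -0.036]
contact_force: [0.1, 0.1, -1.5]
opening: 0.0149
grip_force: 97.6
```

Request:
jog_arm:
  commands: [0.08,0,-0.06,0,-0.5,0,5,0.08,0,-0.07,0,-0.5,0,5,0.07,0,-0.07,0,-0.5,0,5,0.07,0,-0.07,0,-0.5,0,5,0.07,0,-0.08,0,-0.5,0,5,0.06,0,-0.08,0,-0.5,0,5,0.06,0,-0.08,0,-0.5,0,5,0,0,0,0,0,0,5,0,0,0,0,0,0,5]

```text
t: 23.75
tool_pos: [0.6419, 0.0526, 0.2403]
tool_rot: [2.155, 1.885, -0.414]
contact_force: [0.0, -0.6, -0.9]
opening: 0.014
grip_force: 97.6
```

Run:
```python
from sview import *
chk()
im=eyes.get_image("scene");A=cv2.resize(im["image"][120:270,250:450],(800,600),interpolation=cv2.INTER_CUBIC);cv2.imwrite("pics/s4.png",A[:,:,::-1])
```

```text
tool [0.6419 0.0526 0.2403] scoop o [0.6454 0.0813 0.1641] tilt deg 51.54146726708749
scene floor 0  xmax 
  above floor pts 8 [-0.0319 -0.0016  0.029 ]
top floor 3  xmax 0.03657128948928381
  above floor pts 1 [-0.0262 -0.0262 -0.0262]
```

View pics/s4.png

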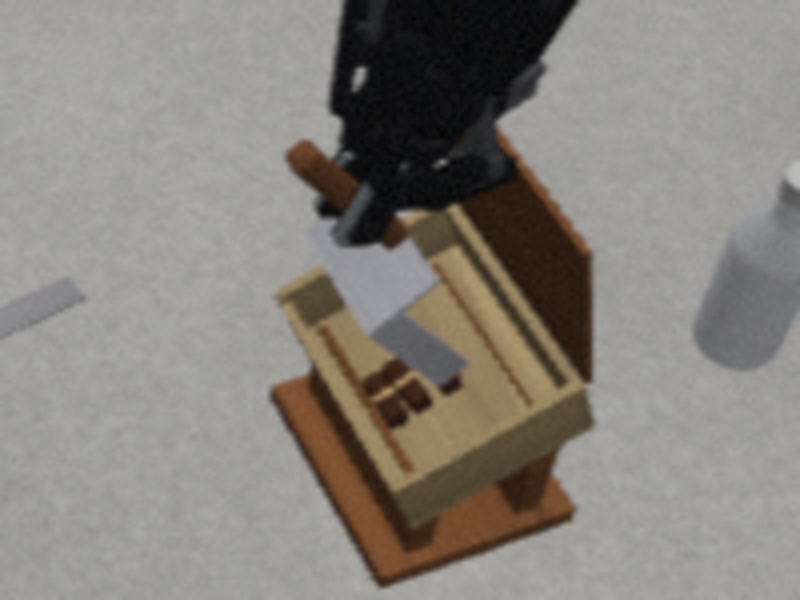

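Run:
```python
from sview import *
p,r=pose();G0=R.from_quat(d["q"]);P0=d["p"]
a=(p-.05*h+.05*Z,r,3)
b=(np.array([.615,-.15,.22]),tool(O,SR(h,0))[1],None)
e=rows([a,b],5)
rows([(P0+.08*Z,G0,None),(P0+.004*Z,G0,6)],5,e)
```

```text
13 rows; end [ 0.6152 -0.1502  0.2197]
[-0.36,0,-0.16,0,0,0,5,
-0.36,0,-0.15,0,0,0,5,
-0.36,0,-0.16,0,0,0,5,
-0.2,0,0.2,-0,0.9,-0,5,
-0.21,0,0.19,-0,0.9,-0,5,
-0.23,0,0.17,-0,0.9,-0,5,
-0.24,0,0.15,-0,0.9,-0,5,
-0.25,0,0.12,-0,0.9,-0,5,
-0.27,0,0.1,-0,0.9,-0,5,
-0.27,0,0.07,-0,0.9,-0,5,
-0.28,0,0.05,0,0.9,-0.01,5,
-0.28,0,0.03,-0,0.9,-0,5,
-0.29,0.01,-0,0,0.9,-0.01,5]
11 rows; end [ 0.5303 -0.3978  0.029 ]
[-0.93,-0.17,-0.09,0.47,0,-0.83,5,
-0.92,-0.25,-0.08,0.47,0,-0.82,5,
-0.89,-0.33,-0.07,0.48,0,-0.83,5,
-0.86,-0.41,-0.05,0.47,0,-0.82,5,
-0.82,-0.48,-0.04,0.48,0,-0.83,5,
-0.11,0,0.18,-0,0,0,5,
-0.1,0,0.18,-0,0,0,5,
-0.11,0,0.19,-0,0,0,5,
-0.1,0,0.18,-0,0,0,5,
-0.11,0,0.19,-0,0,0,5,
-0.1,0,0.18,-0,0,0,5]
```

Request:
jog_arm:
  commands: [-0.36,0,-0.16,0,0,0,5,-0.36,0,-0.15,0,0,0,5,-0.36,0,-0.16,0,0,0,5,-0.2,0,0.2,0,0.9,0,5,-0.21,0,0.19,0,0.9,0,5,-0.23,0,0.17,0,0.9,0,5,-0.24,0,0.15,0,0.9,0,5,-0.25,0,0.12,0,0.9,0,5,-0.27,0,0.1,0,0.9,0,5,-0.27,0,0.07,0,0.9,0,5,-0.28,0,0.05,0,0.9,-0.01,5,-0.28,0,0.03,0,0.9,0,5,-0.29,0.01,0,0,0.9,-0.01,5,0,0,0,0,0,0,5]

```text
t: 25.65
tool_pos: [0.6145, -0.1527, 0.219]
tool_rot: [-2.07, -1.807, -0.549]
contact_force: [-0.5, -0.1, -1.0]
opening: 0.0143
grip_force: 97.7
```

```bash
python3 lid.py
python3 - <<'E'
from sview import *
p,r=pose();G0=R.from_quat(d["q"]);P0=d["p"];chk()
rows([(P0+.08*Z,G0,7),(P0+.004*Z,G0,6)],5)
H=np.load("H.npy");a=np.radians(22);c=H-.0575*U(a)-.049*N(a)
Rb=np.stack([U(a),np.cross(N(a),U(a)),N(a)],1)
im=eyes.get_image("scene");C=cloud(im)[...,:3]
B=(C-c)@Rb;img=im["image"].astype(int)
m=np.all((B>[-.052,-.07,.010])&(B<[.05,.07,.045]),-1)&(img.sum(-1)<200)
n,l,st,ce=cv2.connectedComponentsWithStats(m.astype(np.uint8))
for i in range(1,n):
    if st[i,4]>15: print("dark",st[i,4],B[l==i].mean(0),B[l==i].max(0))
A=cv2.resize(im["image"][140:260,290:410],(600,600),interpolation=cv2.INTER_CUBIC);cv2.imwrite("pics/s5.png",A[:,:,::-1])
E
```

```text
lid plane n 1651 [0.1191 0.9645 0.2355] mean [0.6598 0.1575 0.1932] opening 1.7170395926953002 or -1.4245530608944934
[ 0.6151 -0.1514  0.22  ] [-0.0096  1.0738 -0.275 ]
tool [ 0.6151 -0.1514  0.22  ] scoop o [ 0.6251 -0.0745  0.1951] tilt deg 0.08266240554650038
scene floor 789 [-0.0038  0.0041] xmax 0.04140176465999788
  above floor pts 87 [-0.029   0.0019  0.0392]
top floor 736 [0.0021 0.0031] xmax 0.03933392898934471
  above floor pts 25 [-0.0358  0.0035  0.0325]
13 rows; end [ 0.5304 -0.3979  0.0287]
[-0.67,-0.12,-0.06,0.34,0,-0.59,5,
-0.66,-0.17,-0.06,0.34,0,-0.59,5,
-0.65,-0.21,-0.05,0.34,0,-0.59,5,
-0.63,-0.25,-0.04,0.34,0.01,-0.59,5,
-0.62,-0.28,-0.04,0.34,0,-0.58,5,
-0.6,-0.32,-0.02,0.34,0.01,-0.59,5,
-0.59,-0.36,-0.02,0.33,0,-0.58,5,
-0.1,0,0.18,0,0,-0,5,
-0.11,0,0.18,0,0,-0,5,
-0.1,0,0.19,0,0,-0,5,
-0.11,0,0.18,0,0,-0,5,
-0.1,0,0.19,0,0,-0,5,
-0.11,0,0.18,0,0,-0,5]
dark 21 [0.0033 0.0074 0.0196] [0.0087 0.0132 0.0223]
dark 46 [-0.0244  0.0059  0.019 ] [-0.0116  0.0127  0.0224]
dark 37 [ 0.0046 -0.0128  0.0178] [ 0.0105 -0.0038  0.0222]
dark 78 [-0.0237 -0.0142  0.0177] [-0.0092 -0.0042  0.023 ]
```

View pics/s5.png

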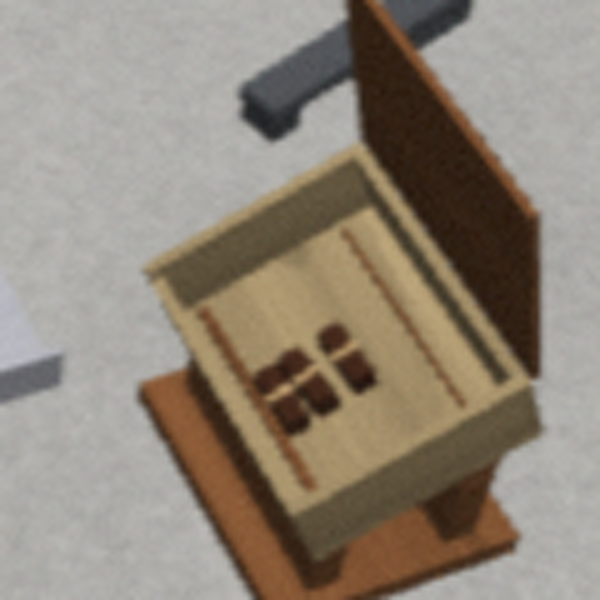

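All three toggles lie in the box at around (270–375, 330–430), and the lid stands open. Now I'll stand the scoop back.

Request:
jog_arm:
  commands: [-0.67,-0.12,-0.06,0.34,0,-0.59,5,-0.66,-0.17,-0.06,0.34,0,-0.59,5,-0.65,-0.21,-0.05,0.34,0,-0.59,5,-0.63,-0.25,-0.04,0.34,0.01,-0.59,5,-0.62,-0.28,-0.04,0.34,0,-0.58,5,-0.6,-0.32,-0.02,0.34,0.01,-0.59,5,-0.59,-0.36,-0.02,0.33,0,-0.58,5,0,0,0,0,0,0,5,-0.1,0,0.18,0,0,0,5,-0.11,0,0.18,0,0,0,5,-0.1,0,0.19,0,0,0,5,-0.11,0,0.18,0,0,0,5,-0.1,0,0.19,0,0,0,5,-0.1,0,0.17,0,0,0,5,0,0,0,0,0,0,5]

```text
t: 27.72
tool_pos: [0.5289, -0.3965, 0.0261]
tool_rot: [-1.545, -2.192, -0.413]
contact_force: [-0.5, -0.5, -0.1]
opening: 0.0143
grip_force: 97.7
```

Run:
```python
from sview import *
p,r=pose();G0=R.from_quat(d["q"]);print(p,d["p"],(r.inv()*G0).as_rotvec(),ctrl.get_obs()["contact_force"])
rows([(d["p"]+.0003*Z,G0,2)],5)
```

```text
[ 0.5289 -0.3965  0.0261] [ 0.5305 -0.3977  0.0248] [-0.0014 -0.0044 -0.0016] [-0.4889 -0.4672 -0.0776]
2 rows; end [ 0.5306 -0.3975  0.0252]
[-0.02,0.01,0,-0.01,-0.02,-0.01,5,
-0.01,0.01,0,-0,-0.02,-0.01,5]
```

Request:
jog_arm:
  commands: [-0.01,0,0.02,0,0,0,5,0,0,0,0,0,0,5,0,0,0,0,0,0,25,0,0,0,0,0,0,50,0,0,0,0,0,0,50,0,0,0,0,0,0,50,0,0,-0.4,0,0,0,50,0,0,-0.8,0,0,0,50,0,0,-0.9,0,0,0,50,0,0,0,0,0,0,50,0,0,0,0,0,0,50,0,0,0,0,0,0,50]

```text
t: 29.22
tool_pos: [0.55, -0.4548, 0.1333]
tool_rot: [-1.544, -2.191, -0.413]
contact_force: [0.1, 0.3, -0.8]
opening: 0.0496
grip_force: 0.0
```

```bash
python3 lid.py
python3 - <<'E'
from sc import *
p,r=pose();print(p)
im=eyes.get_image("wrist");C=cloud(im)[...,:3].reshape(-1,3)
s=(C-O)@sx;t=(C-O)@np.cross(Z,sx)
f=(abs(s)<.036)&(abs(t)<.03)&(C[:,2]<.03)&(C[:,2]>-.01)
A=np.c_[s[f],t[f],np.ones(f.sum())];print("floor",f.sum(),np.linalg.lstsq(A,C[f,2],rcond=None)[0])
k=(s<-.055)&(s>-.15)&(abs(t)<.03)&(C[:,2]>.036)&(C[:,2]<.06);print("handle",k.sum(),np.polyfit(s[k],C[k,2],1),np.median(C[k,2]),cv2.minAreaRect(C[k][:,:2].astype(np.float32)))
im=eyes.get_image("scene");C=cloud(im)[...,:3]
for n in("brush","bottle","reel","pot"):
    q=nets.silhouettes("scene",n)[0];print(n,q["p"],np.median(C[q["mask"]],0))
E
```

```text
lid plane n 1682 [0.1239 0.965  0.2313] mean [0.6596 0.1572 0.1944] opening 1.7213607862424714 or -1.4202318673473218
[ 0.55   -0.4549  0.1334] [-1.2084  0.1268  0.2214]
[ 0.55   -0.4549  0.1334]
floor 4221 [-0.0004 -0.0006  0.0034]
handle 2949 [0.0016 0.0471] 0.04712608265112003 ((0.5378157496452332, -0.41742104291915894), (0.015841007232666016, 0.0872831866145134), 20.09058952331543)
brush 0.67 [0.4358 0.2922 0.0282]
bottle 0.79 [0.683  0.3545 0.0838]
reel 0.55 [ 0.6749 -0.4115  0.0496]
pot 0.92 [ 0.7463 -0.2404  0.0614]
```

```bash
python3 -c "
from station import job
print(job.finish_job())"
```

```text
the job is handed in; nothing more can be done
None
```

I handed in the job after 29 s of robot time, but the hand-in returned no verdict. My last measurements had the lid standing open at about 1.72 rad, all three toggles in the box, and the knife and empty scoop flat on the bench and released. The reel, pot and bottle had not moved. The brush's visible middle read 22 mm different, which I put down to the open lid hiding part of it, since the arm never went near it.

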